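# Check the butter cover at the phone and hold it ready over its dish

### The job

Pick the butter-dish cover up by its knob and, about 15 cm in front of the phone on its stand, hold its long side with the thumb tab level with the lens and squarely facing it for a second, then the plain long side in the same way, so that I can look for chips. Then lift it over the rack of spice jars to the long dish it belongs to and stop with it hanging level about two centimetres above the dish's lip, centred on the dish and squared up with it (either way round) but not touching, so that I can check the fit; finish there, still holding it in the air. Keep the cover off the dish, do not touch the phone, and leave the dishes, jars and everything else where they are.

Things in the scene. Friction and masses are not known exactly. Their poses are not given: they have to be found in the camera images.
- cover: Loose white ceramic cover, an upside-down open box 180 mm long (its x), 100 mm wide (its y), 55 mm high, walls 5 mm, 0.3 to 0.5 kg. Origin: centre of its open underside (the rim), z up. A solid square knob stands centred on top, 26 by 26 mm, sides along x and y, from 55 to 87 mm above the rim: grip it from above across x or across y.
- cover_tab (a point): Middle of the thumb tab (60 mm long, 7 mm thick) that sticks out 17 mm from the middle of the cover's long side facing the cover's +y, 25 mm above the rim; this point lies 58 mm from the cover's centre. The -y long side is plain.
- dish: Loose long white ceramic dish that the cover belongs to, 200 mm (its x) by 120 mm (its y), flat floor 8 mm thick with a raised lip 6 mm wide all round, its top 15 mm above the table. Origin: centre of its underside. It and the small square dish stand on the robot's right, beyond the jars, and may be in either place.
- dish_lip (a point): Point at the centre of the long dish, at the height of the top of its lip (15 mm above its underside); axes as the dish.
- small_dish: Loose small square white dish, 100 by 100 mm, 15 mm high; origin at the centre of its underside. Not to be used or moved.
- phone_lens (a point): Camera lens of the black phone that leans in portrait on a fixed aluminium stand. It lies in the middle near the phone's top, 175 mm above the table, and looks level along this frame's -x, roughly towards the robot; z up. The stand's foot reaches 55 mm nearer to the robot than the lens.
- rack: Fixed low wooden spice rack, 280 mm long (its x), 70 mm wide, 45 mm high, origin at the centre of its underside; the three jars stand in it, up to 126 mm above the table. It stands between the phone side and the dishes.
- jar1: Loose spice jar in the rack, 46 mm across, 105 mm high, origin at the centre of its underside.
- jar2: Loose spice jar in the rack (middle), 46 mm across, 120 mm high, origin at the centre of its underside.
- jar3: Loose spice jar in the rack, 46 mm across, 95 mm high, origin at the centre of its underside.
- mill: Loose turned-wood pepper mill, 52 mm across, 160 mm high, origin at the centre of its underside.
- mug: Loose mug, 80 mm across, 90 mm high, origin at the centre of its underside.
- spoon: Loose wooden spoon lying flat between the rack and the cover, handle towards the robot; origin on its underside.
- phone: The phone and its stand as one fixed thing: stand 100 mm deep, 85 mm wide, phone 74 mm wide, top 185 mm above the table; origin at table height below the front of the stand, 24 mm nearer to the robot than the lens, axes as the lens frame.
Things that resemble listed ones, but are neither listed nor needed, are in the scene too. Leave any green or turquoise look-alike of the phone alone.

How it is judged:
On the way, in this order (a step that is already met when the one before it is completed fails the run):
1. the tab side of the held cover is shown squarely to the phone's lens (x of cover in the frame of phone_lens between -0.32 and -0.12 m and y of cover in the frame of phone_lens between -0.05 and 0.05 m and z of cover in the frame of phone_lens between -0.08 and 0.02 m and angle between the y axis of cover and the x axis of phone_lens, either way round below 0.26 rad and angle between cover's own z axis and vertical below 0.2 rad and contact force between the fingers and cover above 1 N and y of phone_lens in the frame of cover above 0.1 m), for 0.5 s.
2. then the plain long side is shown squarely to the lens (x of cover in the frame of phone_lens between -0.32 and -0.12 m and y of cover in the frame of phone_lens between -0.05 and 0.05 m and z of cover in the frame of phone_lens between -0.08 and 0.02 m and angle between the y axis of cover and the x axis of phone_lens, either way round below 0.26 rad and angle between cover's own z axis and vertical below 0.2 rad and contact force between the fingers and cover above 1 N and y of phone_lens in the frame of cover below -0.1 m), for 0.5 s.
3. then the cover is carried over the spice rack, above its jars (x of cover in the frame of rack between -0.2 and 0.2 m and y of cover in the frame of rack between -0.035 and 0.035 m and z of cover in the frame of rack above 0.1 m), for 0.02 s.
At the end, for the whole second after the job is handed in: The cover hangs in the fingers, at rest and level (within 4 degrees), its rim 7 to 35 mm above the dish's lip, centred on the dish within 12 mm and squared up within 5 degrees (either way round), touching nothing but the gripper; dishes (12 mm) and bystanders (20 mm) are where they were (horizontal distance between cover and dish_lip below 0.012 m and angle between the x axis of cover and the x axis of dish, either way round below 0.09 rad and angle between cover's own z axis and vertical below 0.07 rad and z of cover in the frame of dish_lip between 0.007 and 0.035 m and contact force between the fingers and cover above 1 N and contact force between each of cover, the arm, the fingers and dish below 0.1 N and linear speed of cover below 0.02 m/s and distance of each of jar1, jar2, jar3, mill, mug, spoon from where it was at the start of the episode below 0.02 m and distance of each of dish, small_dish from where it was at the start of the episode below 0.012 m); the arm keeps its last pose, push and grip.
It fails at once if the cover touches the long dish (contact force between cover and dish above 0.3 N).
It fails at once if the phone or its stand is touched (contact force between phone and the arm above 0.5 N or contact force between phone and the fingers above 0.5 N or contact force between phone and cover above 0.5 N).
It fails at once if a dish is shifted by more than 12 mm (distance of any of dish, small_dish from where it was at the start of the episode above 0.012 m).
It fails at once if a jar, the mill, the mug or the spoon is shifted by more than 20 mm or knocked over (distance of any of jar1, jar2, jar3, mill, mug, spoon from where it was at the start of the episode above 0.02 m or angle between any of jar1, jar2, jar3, mill, mug's own z axis and vertical above 0.4 rad).
It also fails if it takes over 61 s, if anything falls off the work surface, if the arm or the gripper's body presses on something with over 40 N, if the wrist force passes 120 N, or if a joint passes its speed limit or range.

### The arm

A 6-joint arm with a two-finger parallel gripper is mounted at the origin on the work surface. World frame = base frame: x ahead of the robot, y to its left, z up, the work surface at z = 0. Lengths are in m, angles in rad, forces in N, time in s.
With the tool pointing down it reaches from about 0.425 to 0.95 m from the base axis. Payload 3.5 kg.
Tool frame: the origin (TCP) lies at the very end of the fingers, on their centre line; the grasp point (between the pads) lies ctrl.pinch_z behind it (ctrl.pinch_z is the distance from the TCP to the grasp point, in m); z points along the fingers, y is the line along which they close (so a half turn about z gives the same grasp; the last joint's range is limited). The gripper opens to 85 mm and grips with 20 to 120 N. Pads are 22 mm wide; open, the fingers measure 114 mm over their backs; the gripper's body (76 mm by 85 mm) begins 54 mm behind the grasp point. The pads swing forward as they close: fully open they stand 13 mm farther back than shut.
Start: joints at [-1.393, 0.286, 1.577, -0, 1.279, -0.15], TCP at [0.217, -0.639, 0.231] pointing down, gripper open.
Joint ranges: [-2.77, 2.77], [-0.9, 2.22], [0.21, 2.48], [-1.53, 4.67], [0.24, 2.81], [-2.84, 2.84]. Speed limits (rad/s): [2.79, 2.79, 3.14, 3.14, 3.14, 3.14].

### API

Orientations are given as a unit quaternion [x, y, z, w].
In Python, from plant import ctrl gives the robot as it stands.
- The arm moves only by the tool move_tool, called by a JSON object that holds its "name" and its "arguments". Schema: {"type":"object","properties":{"segments":{"type":"array","items":{"type":"number"},"minItems":7,"maxItems":70},"grip_n":{"type":"number"},"only":{"type":"string"},"quiet":{"type":"boolean"},"lines":{"type":"string"}},"required":["segments"],"additionalProperties":false}. segments is one flat list of numbers that holds 1 to 10 rows one after another, with no inner brackets; each row has 7 numbers: dx, dy, dz in fractions of the full range, 1 being 0.6 m, then a rotation vector rx, ry, rz in shares of 4 rad (1.0 is 4 rad), then the opening from 0.0 (shut) to 1.0 (fully open); each row is the pose to reach, as a shift and turn from the pose commanded when the call began, along the tool's axes at that moment; what a row does not reach only later rows make up. A row lasts 1/8 s, in which the tool goes at most 0.0625 m and 0.188 rad, less where a joint would pass 70% of its speed; a pose out of reach is approached as far as the arm can. The fingers move at their own pace and stop on an object; grip_n is the grip in N (left out, the last holds). Time passes only in rows, so rows that do not move let the fingers close. The tool returns the time, the measured TCP pose, the force, the opening and the grip force at its end. only (a regular expression) keeps the lines of the reply that match it, lines (a string "A,B") keeps lines A to B, and quiet returns only ok. A shift or turn number past 1, either way, is cut back to 1. Input that does not fit is refused with a message, and nothing moves.
- ctrl.get_state(): the state, without advancing time (a new reading comes with each control period).
- ctrl.read_camera(name): name is "scene" or "top" or "wrist"; returns a dict with "pixels" (480x640x3 uint8, red, green, blue), "camera_matrix" (3x3 intrinsics, pixels), "xyz" and "orientation" of the camera in the world. Camera axes: x right, y down, z forward; pixel columns grow to the right and rows downward; lengths in m; the calibration is good to about 2 mm. A picture is of the moment at which its call begins. There is no depth.
- ctrl.sign_off(): hands the job in; it is judged then, once.
Trained networks look in the newest picture that a camera, given by its name, has taken for a name from the list of things; names that differ only in an ending like _2 or _b are one class to them, and where a whole thing is asked for, a point or a joint stands for the part that bears it (a point fixed in the world has none). Each returns a list of dicts, best first, with "conf" (0 to 1); they miss things now and then, are a little off and sometimes report something else, mostly with a low value. They report only what shows in the picture. A call takes as long as a camera call. They do not tell look-alikes from the thing itself.
- ctrl.recognise(camera, thing): "position" ([x, y, z] in m, in world coordinates, good to about 4 mm: the middle of the surface that is visible of it).
- ctrl.masks_of(camera, thing): "region" (480x640 bool, what is visible of it).
- ctrl.mark_of(camera, thing): "position" ([x, y, z] in m, in world coordinates, good to about 4 mm: a listed point, or the origin of a listed thing).
The state is a dict: "time": time; "qpos": joint angles; "dq": joint speeds; "joint_efforts": joint torques, N m; "eef_pos": TCP position; "tcp_rot": TCP orientation; "contact_force": force on the tool from outside, world axes, zero at the start; "wrist_torque": the same for the moment, N m; "opening": opening from 0.0 (shut) to 1.0 (fully open); "finger_force": force on a finger pad.
Only numpy, scipy, OpenCV 4.12 (cv2) and the standard library are available. Lean on these libraries where they do the work, as an engineer would, in place of code of your own. Each camera call takes 0.05 s, during which the arm holds its last target. There are 200 camera calls.

## Working session

There is one attempt and no reset: what is moved stays moved. The work goes in short steps, Python scripts to look and compute and a tool call to move; the robot and the scene stay as the last step left them, time stands still between calls to the robot, and variables do not carry over. Pictures are saved under pics/ and viewed, at most 10 in all, crops included, and the job is handed in when it is done.

```bash
ls; mkdir -p pics; cat > h.py <<'E'
from plant import ctrl
import numpy as np, cv2
from scipy.spatial.transform import Rotation as R
def pic(n,f):
    c=ctrl.read_camera(n); cv2.imwrite('pics/'+f,c['pixels'][:,:,::-1]); return c
def plane(c,uv,z):
    K=c['camera_matrix'];Rm=R.from_quat(c['orientation']).as_matrix()
    d=(Rm@np.linalg.inv(K)@np.c_[np.atleast_2d(uv).astype(float),np.ones(len(np.atleast_2d(uv)))].T).T
    o=np.array(c['xyz']); return o+d*((z-o[2])/d[:,2])[:,None]
def proj(c,p):
    Rm=R.from_quat(c['orientation']).as_matrix()
    q=(np.atleast_2d(p)-c['xyz'])@Rm@np.array(c['camera_matrix']).T; return q[:,:2]/q[:,2:]
E
python3 - <<'E'
from h import *
np.set_printoptions(precision=3,suppress=True)
for n in ('scene','top'):
    c=pic(n,n+'1.png'); print(n,np.array(c['xyz']),R.from_quat(c['orientation']).as_matrix()[:,2])
    for t in ['cover','cover_tab','dish','dish_lip','small_dish','phone_lens','phone','rack','jar1','jar2','jar3','mill','mug','spoon']:
        print(t,[(np.round(d['position'],3).tolist(),round(d['conf'],2)) for d in ctrl.mark_of(n,t)[:3]])
print(ctrl.pinch_z, ctrl.get_state())
E
```

```text
pics
scene [ 1.259 -0.124  0.801] [-0.684  0.132 -0.717]
cover [([0.522, 0.256, -0.003], 0.88)]
cover_tab [([0.478, 0.298, 0.029], 0.87)]
dish [([0.635, -0.293, 0.002], 0.89)]
dish_lip [([0.636, -0.295, 0.013], 0.84)]
small_dish [([0.442, -0.353, 0.002], 0.65)]
phone_lens [([0.727, 0.103, 0.177], 0.86), ([0.85, -0.023, 0.174], 0.77), ([0.836, -0.201, 0.176], 0.6)]
phone [([0.822, -0.023, 0.001], 0.89), ([0.816, -0.19, 0.001], 0.79), ([0.701, 0.112, 0.001], 0.71)]
rack [([0.564, -0.084, -0.002], 0.84)]
jar1 [([0.556, -0.082, 0.004], 0.68), ([0.654, -0.086, 0.004], 0.65), ([0.473, -0.087, 0.009], 0.58)]
jar2 [([0.556, -0.082, 0.004], 0.68), ([0.654, -0.086, 0.004], 0.65), ([0.473, -0.087, 0.009], 0.58)]
jar3 [([0.556, -0.082, 0.004], 0.68), ([0.654, -0.086, 0.004], 0.65), ([0.473, -0.087, 0.009], 0.58)]
mill [([0.724, 0.245, -0.0], 0.92)]
mug [([0.692, 0.38, -0.002], 0.72)]
spoon [([0.472, -0.086, 0.006], 0.72), ([0.408, 0.04, -0.003], 0.55)]
top [ 0.531 -0.007  1.373] [ 0.069  0.006 -0.998]
cover [([0.519, 0.254, -0.004], 0.9)]
cover_tab [([0.482, 0.301, 0.027], 0.82)]
dish [([0.636, 
[... 506 characters left out ...]
0.009], 0.61)]
jar3 [([0.476, -0.085, 0.005], 0.83), ([0.655, -0.088, 0.009], 0.61)]
mill [([0.726, 0.248, -0.001], 0.76)]
mug [([0.69, 0.38, 0.002], 0.65)]
spoon [([0.409, 0.04, 0.005], 0.92), ([0.723, 0.247, 0.002], 0.27)]
0.0187 {'time': 1.5, 'qpos': array([-1.393,  0.286,  1.577, -0.   ,  1.279, -0.15 ]), 'dq': array([ 0.001,  0.001, -0.001, -0.   ,  0.001,  0.   ]), 'joint_efforts': array([  0.001, -40.595, -29.293,  -0.   ,   0.001,  -0.   ]), 'eef_pos': array([ 0.217, -0.639,  0.231]), 'tcp_rot': array([ 0.987,  0.163, -0.   ,  0.   ]), 'contact_force': array([ 0.119, -0.049, -0.145]), 'wrist_torque': array([ 0.006, -0.049, -0.008]), 'finger_force': 0.0, 'opening': 1.0008185106562142}
```

View pics/scene1.png

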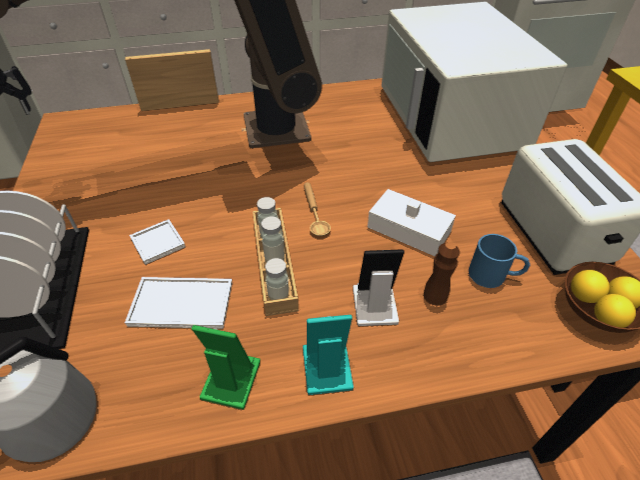

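View pics/top1.png

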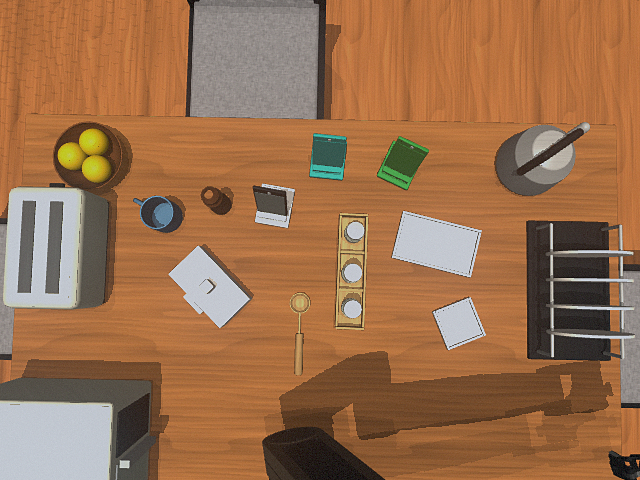

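The scene view shows the real black phone at about (380,285), the cover at (412,220), the long dish at (180,302), the small dish at (157,242), and the rack and jars at (275,260). The green and turquoise look-alikes are at (230,365) and (328,352). In the top view the cover is at (210,286) with its tab at (193,302), and the phone stand is at (274,206) and yawed slightly. The dish is at (437,243).

```bash
python3 - <<'E'
from h import *
np.set_printoptions(precision=3,suppress=True)
c=pic('top','top2.png'); g=cv2.cvtColor(c['pixels'],cv2.COLOR_RGB2GRAY)
def rect(m,z):
    m=m.astype(np.uint8); n,l,s,_=cv2.connectedComponentsWithStats(m); 
    m=(l==1+np.argmax(s[1:,4])).astype(np.uint8)
    k=max(cv2.findContours(m,0,cv2.CHAIN_APPROX_NONE)[0],key=len)[:,0]
    P=plane(c,k,z)[:,:2].astype(np.float32); (cx,cy),wh,a=cv2.minAreaRect(P)
    return np.array([cx,cy]),np.array(wh),a
for t,z in (('cover',.055),('dish',.015),('small_dish',.015),('rack',.045),('phone',.0)):
    for d in ctrl.masks_of('top',t)[:3]:
        m=d['region']; print(t,round(d['conf'],2),m.sum(),*rect(m,z), 'px',np.argwhere(m).mean(0)[::-1])
        if t=='cover':
            print('gray pct',np.percentile(g[m],[5,25,50,75,95]))
            mm=cv2.morphologyEx(m.astype(np.uint8),cv2.MORPH_OPEN,np.ones((27,27),np.uint8)); 
            mm=cv2.morphologyEx(m.astype(np.uint8),cv2.MORPH_OPEN,cv2.getStructuringElement(2,(29,29))); print('opened',*rect(mm,z))
# phone foot: bright low-saturation pixels
m=np.zeros(g.shape,bool); h=cv2.cvtColor(c['pixels'],cv2.COLOR_RGB2HSV)
m[180:235,245:302]=((h[...,1]<60)&(h[...,2]>120))[180:235,245:302]
print('foot',*rect(m,.01))
crop=np.hstack([cv2.resize(c['pixels'][235:340,155:265],None,fx=3.6,fy=3.6,interpolation=2),cv2.resize(c['pixels'][170:275,245:355],None,fx=3.6,fy=3.6,interpolation=2)])
cv2.imwrite('pics/crop.png',crop[:,:,::-1]); print(crop.shape)
E
```

```text
cover 0.82 3629 [0.517 0.257] [0.187 0.12 ] 45.53474044799805 px [209.483 286.753]
gray pct [ 82.4 197.  199.  201.  208. ]
opened [0.516 0.256] [0.185 0.117] 46.52981948852539
dish 0.81 4019 [ 0.636 -0.293] [0.203 0.123] 76.89021301269531 px [436.107 243.6  ]
small_dish 0.63 1714 [ 0.443 -0.349] [0.102 0.102] 22.44670295715332 px [458.497 322.81 ]
rack 0.6 2394 [ 0.565 -0.084] [0.073 0.278] 88.6909408569336 px [350.809 271.323]
phone 0.79 1485 [ 0.852 -0.022] [0.086 0.113] 85.28184509277344 px [327.785 156.423]
phone 0.74 1625 [ 0.84 -0.21] [0.092 0.122] 64.5250244140625 px [401.688 162.137]
phone 0.61 1483 [0.726 0.118] [0.107 0.103] 79.7276382446289 px [273.357 204.434]
foot [0.724 0.108] [0.084 0.099] 80.80268859863281
(378, 792, 3)
```

View pics/crop.png

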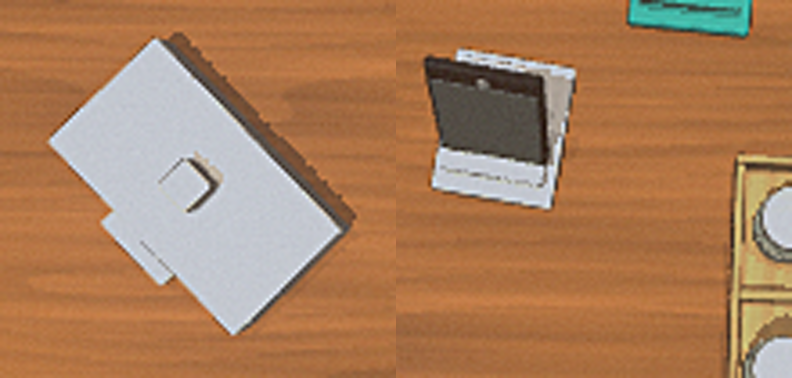

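Crop: the cover's top-face corners are at (157,38), (345,230), (235,333) and (50,140), with the tab at lower left (140,245). The black phone's lens is at (483,84), and its foot is yawed about -9°. These agree with the network positions.

```bash
cat >> h.py <<'E'
def go(p,yaw_deg):
    s=ctrl.get_state(); Rt=R.from_quat(s['tcp_rot']).as_matrix()
    a=np.degrees(np.arctan2(Rt[1,1],Rt[0,1])); dy=(yaw_deg-a)
    print('t',round(s['time'],2),'pos',np.round(s['eef_pos'],4),'yaw',round(a,2),'zax',np.round(Rt[:,2],4),'q6',round(s['qpos'][5],3),'-> d',np.round(Rt.T@(np.array(p)-s['eef_pos']),4),'rz',round(-np.radians(dy),4),'op',round(s['opening'],3),'F',round(s['finger_force'],1))
E
python3 - <<'E'
from h import *
c=ctrl.read_camera('top')
P=plane(c,np.array([(157,38),(345,230),(235,333),(50,140)])/3.6+[155,235]-.36,.055)
print(P.round(3),P.mean(0)); d=np.diff(np.r_[P,P[:1]],axis=0); print(np.degrees(np.arctan2(d[:,1],d[:,0])),np.linalg.norm(d,axis=1))
print('lens',plane(c,[[245+87/3.6,170+84/3.6]],.175))
go([.49,-.15,.29],-20); go([.49,.22,.29],44)
E
```

```text
[[0.617 0.285 0.055]
 [0.493 0.156 0.055]
 [0.424 0.226 0.055]
 [0.548 0.353 0.055]] [0.52035351 0.25495193 0.055     ]
[-134.05317714  134.37564264   45.5685139   -44.76224773] [0.17932395 0.09874278 0.17782749 0.09753899]
lens [[0.72647702 0.1064973  0.175     ]]
t 1.85 pos [ 0.2174 -0.639   0.2313] yaw -71.22 zax [ 0. -0. -1.] q6 -0.15 -> d [ 0.4156 -0.3752 -0.0587] rz -0.8939 op 0.996 F 0.0
t 1.85 pos [ 0.2174 -0.639   0.2313] yaw -71.22 zax [ 0. -0. -1.] q6 -0.15 -> d [ 0.5347 -0.7255 -0.0587] rz -2.0109 op 0.996 F 0.0
```

Units first: shifts go in shares of 0.6 m and turns go in shares of 4 rad. So 0.4156 m / 0.6 = 0.6927, -0.3752 m / 0.6 = -0.6253, -0.894 rad / 4 = -0.2235.

{"name": "move_tool", "arguments": {"segments": [0.07,-0.0633,-0.01,0,0,-0.0225,1,0.1383,-0.125,-0.02,0,0,-0.045,1,0.2083,-0.1883,-0.03,0,0,-0.0675,1,0.2767,-0.25,-0.04,0,0,-0.09,1,0.3467,-0.3133,-0.05,0,0,-0.1125,1,0.4167,-0.375,-0.06,0,0,-0.135,1,0.4833,-0.4383,-0.07,0,0,-0.1575,1,0.5533,-0.5,-0.08,0,0,-0.18,1,0.6233,-0.5633,-0.0883,0,0,-0.2025,1,0.6927,-0.6253,-0.0978,0,0,-0.2235,1]}}

```text
time: 3.1
eef_pos: [0.4907, -0.1483, 0.2906]
tcp_rot: [0.818, 0.575, 0.0, 0.0]
contact_force: [0.8, -0.0, -0.1]
opening: 1.001
finger_force: 0.0
```

```bash
python3 -c "
from h import *
go([.49,.22,.29],45.2)"
```

```text
t 3.1 pos [ 0.4907 -0.1483  0.2906] yaw -19.84 zax [ 9.e-04 -5.e-04 -1.e+00] q6 -0.145 -> d [ 0.3462 -0.1256  0.0004] rz -1.1351 op 1.001 F 0.0
```

To row units: 0.346 m / 0.6 = 0.5767, 0.315 m / 0.6 = 0.525, -1.135 rad / 4 = -0.2838.

{"name": "move_tool", "arguments": {"segments": [0.0583,-0.021,0,0,0,-0.03,1,0.1167,-0.0417,0,0,0,-0.06,1,0.175,-0.0633,0,0,0,-0.09,1,0.2333,-0.0833,0,0,0,-0.12,1,0.2917,-0.105,0,0,0,-0.15,1,0.35,-0.1267,0,0,0,-0.18,1,0.4083,-0.1483,0,0,0,-0.21,1,0.4667,-0.1667,0,0,0,-0.24,1,0.525,-0.19,0,0,0,-0.265,1,0.5767,-0.2093,0,0,0,-0.2838,1]}}

```text
time: 4.35
eef_pos: [0.4901, 0.2194, 0.2902]
tcp_rot: [0.381, 0.925, 0.0, 0.0]
contact_force: [0.8, 0.4, 0.7]
opening: 1.002
finger_force: 0.0
```

```bash
python3 - <<'E'
from h import *
c=pic('wrist','w1.png'); print(c['xyz'],R.from_quat(c['orientation']).as_matrix().round(3).tolist())
for n in ('cover','cover_tab'): print(n,[(np.round(d['position'],3),round(d['conf'],2)) for d in ctrl.mark_of('wrist',n)[:2]])
go([.52,.255,.13],45.2)
E
```

```text
[0.43366445 0.27519926 0.43253016] [[0.705, 0.674, 0.219], [0.709, -0.671, -0.217], [0.001, 0.308, -0.951]]
cover [(array([0.522, 0.258, 0.003]), 0.8), (array([0.478, 0.3  , 0.026]), 0.25)]
cover_tab [(array([0.477, 0.298, 0.029]), 0.6)]
t 4.5 pos [0.49   0.2191 0.29  ] yaw 45.16 zax [-1.e-04 -2.e-04 -1.e+00] q6 -0.557 -> d [0.004  0.0466 0.16  ] rz -0.0008 op 1.0 F 0.0
```

View pics/w1.png

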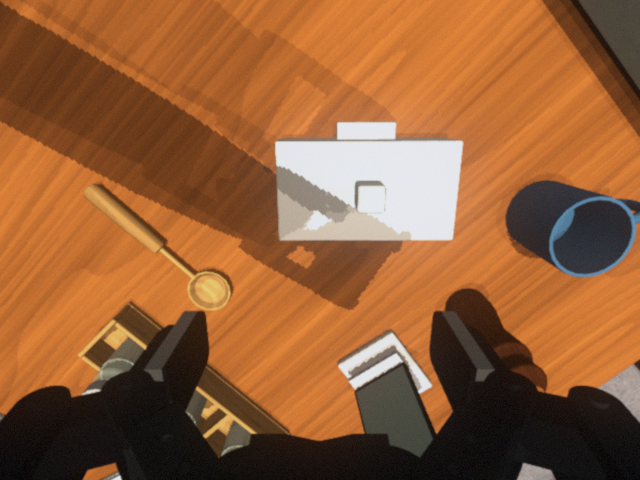

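Wrist view: the cover's top-face corners are (276,141), (462,140), (453,240) and (280,240). The knob top is at about (358..385, 181..199), and the tab is at (366,131), on the side away from the gripper.

```bash
python3 - <<'E'
from h import *
np.set_printoptions(precision=4,suppress=True)
w=ctrl.read_camera('wrist'); t=ctrl.read_camera('top')
W=np.array([(276,141),(462,140),(453,240),(280,240)],float)
T=np.array([(50,140),(157,38),(345,230),(235,333)])/3.6+[155,235]-.36
T=T[[3,0,1,2]]
def PM(c):
    Rm=R.from_quat(c['orientation']).as_matrix().T; return np.array(c['camera_matrix'])@np.c_[Rm,-Rm@np.array(c['xyz'])]
for order in ([0,1,2,3],):
    X=cv2.triangulatePoints(PM(w),PM(t),W.T,T[order].T.copy()); X=(X[:3]/X[3]).T; print(X, X.mean(0))
P=plane(w,W,.055)[:,:2]; print(P,P.mean(0)); d=np.diff(np.r_[P,P[:1]],axis=0); print(np.degrees(np.arctan2(d[:,1],d[:,0])),np.linalg.norm(d,axis=1))
print('knob top corners',plane(w,[(358,181),(386,181)],.087))
g=cv2.cvtColor(w['pixels'],cv2.COLOR_RGB2GRAY)[170:220,340:405]; 
cv2.imwrite('pics/k.png',cv2.resize(w['pixels'][165:225,330:410],None,fx=8,fy=8,interpolation=0)[:,:,::-1])
E
```

```text
[[0.4225 0.2279 0.0454]
 [0.5482 0.3556 0.0475]
 [0.6174 0.2848 0.0558]
 [0.4929 0.1569 0.0472]] [0.5203 0.2563 0.049 ]
[[0.4223 0.229 ]
 [0.5461 0.3546]
 [0.6183 0.2857]
 [0.4928 0.1598]] [0.5199 0.2573]
[  45.4034  -43.6702 -134.8961  135.5296] [0.1764 0.0998 0.1778 0.0988]
knob top corners [[0.4989 0.2595 0.087 ]
 [0.5166 0.2773 0.087 ]]
```

View pics/k.png

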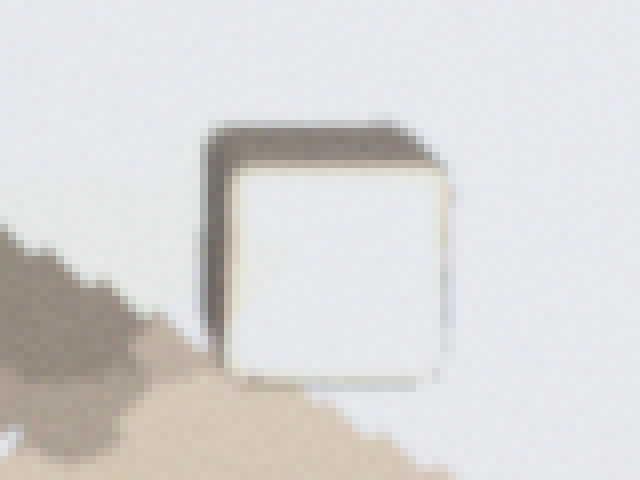

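The knob-top crop shows the knob's top face spanning crop x 232–443 and y 168–380, so its centre is at about (371.8,198.8) px.

```bash
python3 - <<'E'
from h import *
w=ctrl.read_camera('wrist'); p=plane(w,[(371.8,198.8)],.087)[0]; print('knob',p)
go([p[0],p[1],.12],45.2)
go([.52,.2565,.062],45.2)
E
```

```text
knob [0.51997298 0.25579878 0.087     ]
t 4.65 pos [0.4904 0.2174 0.29  ] yaw 44.97 zax [-0.e+00 -4.e-04 -1.e+00] q6 -0.557 -> d [0.0063 0.0481 0.17  ] rz -0.004 op 1.0 F 0.0
t 4.65 pos [0.4904 0.2174 0.29  ] yaw 44.97 zax [-0.e+00 -4.e-04 -1.e+00] q6 -0.557 -> d [0.0068 0.0487 0.228 ] rz -0.004 op 1.0 F 0.0
```

To row units: 0.2325 m / 0.6 = 0.3875, 0.055 m / 0.6 = 0.0917, -0.004 rad / 4 = -0.001.

{"name": "move_tool", "arguments": {"segments": [0.0092,0.0807,0,0,0,-0.001,1,0.0092,0.0807,0.0917,0,0,-0.001,1,0.0092,0.0807,0.1833,0,0,-0.001,1,0.0092,0.0807,0.2667,0,0,-0.001,1,0.0092,0.0807,0.3333,0,0,-0.001,1,0.0092,0.0807,0.375,0,0,-0.001,1,0.0092,0.0807,0.3875,0,0,-0.001,1,0.0092,0.0807,0.3875,0,0,-0.001,1]}}

```text
time: 5.65
eef_pos: [0.5211, 0.2556, 0.0579]
tcp_rot: [0.381, 0.925, 0.0, 0.0]
contact_force: [0.7, -0.2, -0.7]
opening: 0.999
finger_force: 0.0
```

```bash
python3 -c "
from h import *
go([.52,.256,.0575],45.2)"
```

```text
t 5.65 pos [0.5211 0.2556 0.0579] yaw 45.2 zax [ 2.e-04 -0.e+00 -1.e+00] q6 -0.507 -> d [ 0.001  -0.0005  0.0004] rz -0.0 op 0.999 F 0.0
```

{"name": "move_tool", "arguments": {"segments": [0,0,0,0,0,0,0,0,0,0,0,0,0,0,0,0,0,0,0,0,0,0,0,0,0,0,0,0,0,0,0,0,0,0,0,0,0,0,0,0,0,0,0,0,0,0,0,0,0,0,0,0,0,0,0,0], "grip_n": 60}}

```text
time: 6.65
eef_pos: [0.5212, 0.2565, 0.0584]
tcp_rot: [0.381, 0.925, 0.0, 0.001]
contact_force: [-0.4, -0.3, 5.2]
opening: 0.292
finger_force: 61.0
```

{"name": "move_tool", "arguments": {"segments": [0,0,-0.0167,0,0,0,0,0,0,-0.05,0,0,0,0,0,0,-0.1,0,0,0,0,0,0,-0.1667,0,0,0,0,0,0,-0.2167,0,0,0,0,0,0,-0.25,0,0,0,0,0,0,-0.25,0,0,0,0]}}

```text
time: 7.52
eef_pos: [0.5214, 0.2565, 0.2096]
tcp_rot: [0.381, 0.925, 0.001, 0.001]
contact_force: [0.1, 0.5, -4.2]
opening: 0.298
finger_force: 60.0
```

```bash
python3 - <<'E'
from h import *
pic('scene','s2.png'); c=pic('wrist','w2.png')
y=-9.2;e=np.array([np.cos(np.radians(y)),np.sin(np.radians(y))]); p=np.array([.7275,.1065])-.205*e
go([*p,.1475+.0575],-99.2)
im=np.hstack([cv2.imread('pics/s2.png')[100:400,240:640],cv2.imread('pics/w2.png')[90:390,120:520]]); cv2.imwrite('pics/v2.png',im)
E
```

```text
t 7.62 pos [0.5198 0.256  0.2063] yaw 45.26 zax [-2.1e-03 -6.0e-04 -1.0e+00] q6 -0.507 -> d [-0.0859 -0.0792  0.0013] rz 2.5213 op 0.296 F 60.0
```

View pics/v2.png

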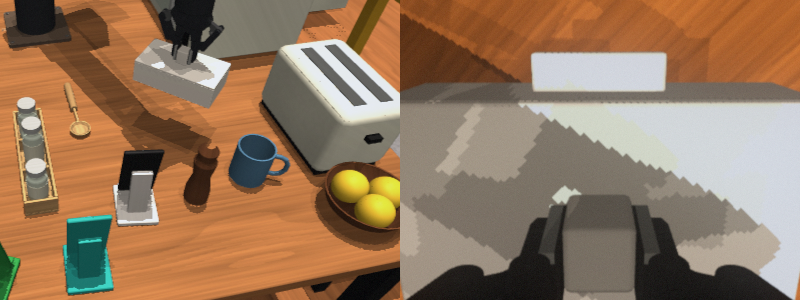

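The scene half shows the cover hanging level in the fingers at (185,68). The wrist half shows the knob squarely between the pads at (600,240) and the tab at (598,72).

To row units: -0.0859 m / 0.6 = -0.1432, -0.0792 m / 0.6 = -0.132, 1.7 rad / 4 = 0.425.

{"name": "move_tool", "arguments": {"segments": [-0.0133,-0.0133,0,0,0,0.025,0,-0.0267,-0.0267,0,0,0,0.07,0,-0.0433,-0.04,0,0,0,0.115,0,-0.06,-0.0533,0,0,0,0.16,0,-0.0767,-0.0683,0,0,0,0.205,0,-0.0933,-0.085,0,0,0,0.25,0,-0.11,-0.1,0,0,0,0.295,0,-0.1233,-0.1133,0,0,0,0.34,0,-0.1367,-0.125,0.0017,0,0,0.385,0,-0.1432,-0.132,0.0022,0,0,0.425,0], "grip_n": 90}}

```text
time: 8.88
eef_pos: [0.5246, 0.1388, 0.2037]
tcp_rot: [0.947, 0.322, -0.002, -0.001]
contact_force: [-0.3, -0.8, -3.3]
opening: 0.29
finger_force: 92.3
```

```bash
python3 -c "
from h import *
go([.5251,.1393,.205],-99.2)"
```

```text
t 8.88 pos [0.5246 0.1388 0.2037] yaw -52.48 zax [-4.6e-03 -4.0e-04 -1.0e+00] q6 0.988 -> d [ 0.0006 -0.0001 -0.0014] rz 0.8154 op 0.29 F 92.3
```

Then hold for about a second at the end.

To row units: 0.815 rad / 4 = 0.2038.

{"name": "move_tool", "arguments": {"segments": [0,0,0,0,0,0.0425,0,0,0,0,0,0,0.085,0,0,0,0,0,0,0.125,0,0,0,0,0,0,0.165,0,0,0,0,0,0,0.1925,0,0,0,0,0,0,0.2038,0,0,0,0,0,0,0.2038,0,0,0,0,0,0,0.2038,0]}}

```text
time: 9.88
eef_pos: [0.5253, 0.1394, 0.205]
tcp_rot: [0.997, -0.077, -0.001, 0.0]
contact_force: [0.1, -0.5, -2.9]
opening: 0.286
finger_force: 92.3
```

{"name": "move_tool", "arguments": {"segments": [0,0,0,0,0,0,0,0,0,0,0,0,0,0,0,0,0,0,0,0,0,0,0,0,0,0,0,0,0,0,0,0,0,0,0,0,0,0,0,0,0,0,0,0,0,0,0,0,0]}}

```text
time: 10.75
eef_pos: [0.5259, 0.1395, 0.2062]
tcp_rot: [0.997, -0.077, -0.0, -0.0]
contact_force: [-0.3, 0.1, -2.4]
opening: 0.288
finger_force: 92.3
```

```bash
python3 - <<'E'
from h import *
go([.5251,.1393,.205],80.8)
for n in ('scene','top'):
    c=pic(n,n+'3.png')
    for t in ('cover','cover_tab'): print(n,t,[(np.round(d['position'],3),round(d['conf'],2)) for d in ctrl.mark_of(n,t)[:2]])
im=np.hstack([cv2.imread('pics/scene3.png')[100:400,240:640],cv2.resize(cv2.imread('pics/top3.png')[160:310,180:380],None,fx=2,fy=2)]); cv2.imwrite('pics/v3.png',im)
E
```

```text
t 10.75 pos [0.5259 0.1395 0.2062] yaw -98.84 zax [-0.  0. -1.] q6 1.798 -> d [-0.0007  0.0003  0.0012] rz -3.1352 op 0.288 F 92.3
scene cover [(array([0.528, 0.138, 0.146]), 0.63)]
scene cover_tab [(array([0.582, 0.131, 0.174]), 0.6)]
top cover []
top cover_tab [(array([0.586, 0.131, 0.173]), 0.94)]
```

View pics/v3.png

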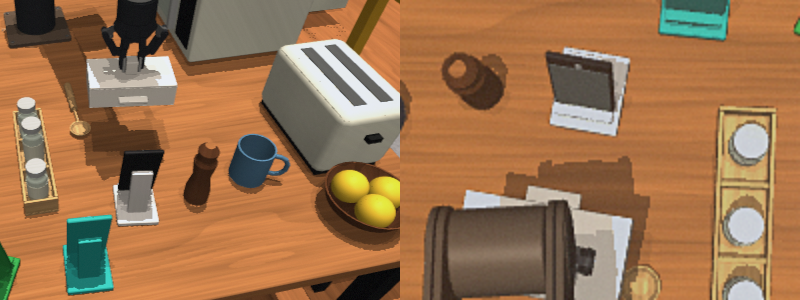

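The tab (scene half (132,98), top half (555,198)) faces the phone squarely. Next is the half turn the other way round, keeping the last joint in range.

To row units: -1.7 rad / 4 = -0.425.

{"name": "move_tool", "arguments": {"segments": [0,0,0,0,0,-0.025,0,0,0,0,0,0,-0.0675,0,0,0,0,0,0,-0.1125,0,0,0,0,0,0,-0.1575,0,0,0,0,0,0,-0.2025,0,0,0,0,0,0,-0.2475,0,0,0,0,0,0,-0.2925,0,0,0,0,0,0,-0.3375,0,0,0,0,0,0,-0.3825,0,0,0,0,0,0,-0.425,0]}}

```text
time: 12.3
eef_pos: [0.5259, 0.1395, 0.2062]
tcp_rot: [0.714, 0.7, 0.0, 0.0]
contact_force: [0.2, 0.2, -2.8]
opening: 0.286
finger_force: 92.2
```

{"name": "move_tool", "arguments": {"segments": [0,0,0,0,0,-0.045,0,0,0,0,0,0,-0.09,0,0,0,0,0,0,-0.135,0,0,0,0,0,0,-0.18,0,0,0,0,0,0,-0.225,0,0,0,0,0,0,-0.2675,0,0,0,0,0,0,-0.305,0,0,0,0,0,0,-0.335,0,0,0,0,0,0,-0.355,0,0,0,0,0,0,-0.3588,0]}}

```text
time: 13.55
eef_pos: [0.5259, 0.1395, 0.2062]
tcp_rot: [0.08, 0.997, 0.0, 0.0]
contact_force: [0.1, 0.0, -2.6]
opening: 0.288
finger_force: 92.2
```

{"name": "move_tool", "arguments": {"segments": [0,0,0,0,0,0,0,0,0,0,0,0,0,0,0,0,0,0,0,0,0,0,0,0,0,0,0,0,0,0,0,0,0,0,0,0,0,0,0,0,0,0,0,0,0,0,0,0,0,0,0,0,0,0,0,0,0,0,0,0,0,0,0]}}

```text
time: 14.68
eef_pos: [0.5259, 0.1395, 0.2062]
tcp_rot: [0.08, 0.997, 0.0, -0.0]
contact_force: [-0.5, -0.5, -3.6]
opening: 0.286
finger_force: 92.2
```

```bash
python3 - <<'E'
from h import *
go([.5251,.1393,.27],80.8); go([.6,-.12,.27],78)
c=pic('scene','scene4.png')
for t in ('cover','cover_tab'): print(t,[(np.round(d['position'],3),round(d['conf'],2)) for d in ctrl.mark_of('scene',t)[:2]])
# dish fit from the top camera (unoccluded)
c=ctrl.read_camera('top')
for d in ctrl.masks_of('top','dish')[:1]:
    k=max(cv2.findContours(d['region'].astype(np.uint8),0,1)[0],key=len)[:,0]
    print(cv2.minAreaRect(plane(c,k,.015)[:,:2].astype(np.float32)))
b=(c['pixels'].min(2)>150).astype(np.uint8); b[:205]=0;b[283:]=0;b[:,:385]=0;b[:,490:]=0
b=cv2.morphologyEx(b,cv2.MORPH_CLOSE,np.ones((5,5)))
k=max(cv2.findContours(b,0,1)[0],key=len)[:,0]; P=plane(c,k,.015)[:,:2].astype(np.float32); print(cv2.minAreaRect(P))
m=cv2.moments(cv2.convexHull(P)); print(m['m10']/m['m00'],m['m01']/m['m00'], np.degrees(.5*np.arctan2(2*m['mu11'],m['mu20']-m['mu02'])))
E
```

```text
t 14.68 pos [0.5259 0.1395 0.2062] yaw 80.79 zax [-0.  0. -1.] q6 -1.337 -> d [ 0.0008 -0.0003 -0.0638] rz -0.0002 op 0.286 F 92.2
t 14.68 pos [0.5259 0.1395 0.2062] yaw 80.79 zax [-0.  0. -1.] q6 -1.337 -> d [-0.1147 -0.2443 -0.0638] rz 0.0486 op 0.286 F 92.2
cover [(array([0.527, 0.139, 0.144]), 0.59), (array([ 0.44 , -0.352,  0.001]), 0.41)]
cover_tab []
((0.635065495967865, -0.2932063341140747), (0.2031150609254837, 0.12216976284980774), 76.96305084228516)
((0.6361253261566162, -0.2941984534263611), (0.1995418518781662, 0.11968228965997696), 76.89058685302734)
0.6361219919985074 -0.29422255863395264 76.91023380663086
```

The networks still place the cover level at rim height 0.145, and the tab is now hidden from behind. The top-camera fit puts the dish at (0.636,-0.294) with its long axis at 76.9°; the measured size is 0.1995 x 0.1197, which is right. Now lift and carry.

To row units: -0.325 m / 0.6 = -0.5417, -0.05 m / 0.6 = -0.0833, 0.068 rad / 4 = 0.017.

{"name": "move_tool", "arguments": {"segments": [0,0,-0.0417,0,0,0,0,0,0,-0.0833,0,0,0,0,-0.0167,-0.0383,-0.1067,0,0,0.0025,0,-0.0467,-0.1083,-0.1067,0,0,0.005,0,-0.08,-0.1833,-0.1067,0,0,0.0075,0,-0.1117,-0.2583,-0.1067,0,0,0.01,0,-0.145,-0.3333,-0.1067,0,0,0.0125,0,-0.1767,-0.4083,-0.1067,0,0,0.015,0,-0.2067,-0.475,-0.1067,0,0,0.017,0,-0.235,-0.5417,-0.1067,0,0,0.017,0]}}

```text
time: 16.18
eef_pos: [0.6133, -0.2054, 0.27]
tcp_rot: [0.114, 0.993, 0.0, -0.0]
contact_force: [0.0, -0.0, -2.7]
opening: 0.289
finger_force: 92.2
```

```bash
python3 -c "
from h import *
go([.636,-.294,.27],76.9)"
```

```text
t 16.18 pos [ 0.6133 -0.2054  0.27  ] yaw 76.87 zax [-1.e-04  2.e-04 -1.e+00] q6 -1.822 -> d [-0.0422 -0.0811 -0.    ] rz -0.0005 op 0.289 F 92.2
```

To row units: 0.145 m / 0.6 = 0.2417, 0.135 m / 0.6 = 0.225.

{"name": "move_tool", "arguments": {"segments": [-0.03,-0.0583,0,0,0,0,0,-0.0567,-0.1083,0,0,0,0,0,-0.0703,-0.1352,0,0,0,0,0,-0.0703,-0.1352,0.05,0,0,0,0,-0.0703,-0.1352,0.1167,0,0,0,0,-0.0703,-0.1352,0.1833,0,0,0,0,-0.0703,-0.1352,0.225,0,0,0,0,-0.0703,-0.1352,0.2417,0,0,0,0,-0.0703,-0.1352,0.2417,0,0,0,0]}}

```text
time: 17.3
eef_pos: [0.6357, -0.292, 0.125]
tcp_rot: [0.114, 0.993, 0.0, -0.0]
contact_force: [0.4, -0.3, -2.6]
opening: 0.288
finger_force: 92.3
```

```bash
python3 - <<'E'
from h import *
go([.636,-.294,.095],76.9)
s=pic('scene','s5.png'); t=pic('top','t5.png'); w=pic('wrist','w5.png')
for n in ('scene','top','wrist'): 
  for q in ('cover','dish'): print(n,q,[(np.round(d['position'],3),round(d['conf'],2)) for d in ctrl.mark_of(n,q)[:2]])
cv2.imwrite('pics/v5.png',np.hstack([cv2.resize(cv2.imread('pics/s5.png')[190:350,90:290],None,fx=2,fy=2,interpolation=2),cv2.resize(cv2.imread('pics/w5.png'),(400,300))[:320] if 0 else cv2.copyMakeBorder(cv2.resize(cv2.imread('pics/w5.png'),(400,300)),0,20,0,0,0)]))
E
```

```text
t 17.3 pos [ 0.6357 -0.292   0.125 ] yaw 76.91 zax [-7.e-04  6.e-04 -1.e+00] q6 -1.918 -> d [-0.0007 -0.0019  0.03  ] rz 0.0002 op 0.288 F 92.3
scene cover [(array([ 0.635, -0.295,  0.063]), 0.83)]
scene dish [(array([ 0.633, -0.294,  0.001]), 0.82)]
top cover [(array([ 0.637, -0.289,  0.06 ]), 0.92)]
top dish [(array([0.689, 0.382, 0.   ]), 0.54), (array([0.73 , 0.113, 0.177]), 0.39)]
wrist cover [(array([ 0.636, -0.295,  0.068]), 0.73)]
wrist dish [(array([ 0.558, -0.081,  0.01 ]), 0.72)]
```

View pics/v5.png

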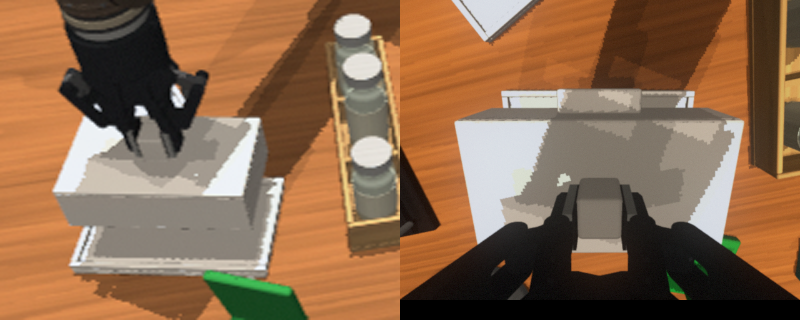

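The scene half shows the cover hanging level over the dish, roughly 5 cm up. The wrist half shows the dish's far edge (503–694, y=92) parallel to the cover's edge (456–744, y=122), with matching midpoints. Lower it to about 2 cm.

To row units: 0.028 m / 0.6 = 0.0467, 0.025 m / 0.6 = 0.0417.

{"name": "move_tool", "arguments": {"segments": [-0.0008,-0.0025,0.0133,0,0,0,0,-0.0008,-0.0025,0.03,0,0,0,0,-0.0008,-0.0025,0.0417,0,0,0,0,-0.0008,-0.0025,0.0467,0,0,0,0,-0.0008,-0.0025,0.0467,0,0,0,0,-0.0008,-0.0025,0.0467,0,0,0,0]}}

```text
time: 18.5
eef_pos: [0.6362, -0.2942, 0.0977]
tcp_rot: [0.114, 0.993, -0.0, 0.0]
contact_force: [-0.1, -0.5, -3.0]
opening: 0.281
finger_force: 92.3
```

```bash
python3 - <<'E'
from h import *
go([.636,-.294,.095],76.9)
s=pic('scene','s6.png'); w=pic('wrist','w6.png'); t=pic('top','t6.png')
for n in ('scene','wrist','top'): 
  for q in ('cover','dish'): print(n,q,[(np.round(d['position'],3),round(d['conf'],2)) for d in ctrl.mark_of(n,q)[:2]])
a=np.radians(76.9);Rz=np.array([[np.cos(a),-np.sin(a),0],[np.sin(a),np.cos(a),0],[0,0,1]])
def box(c0,x,y,z): return np.array([[i*x/2,j*y/2,z] for i,j in((1,1),(-1,1),(-1,-1),(1,-1))])@Rz.T+c0
z=ctrl.get_state()['eef_pos'][2]-.058
o=[]
for c,f,cr in ((s,'s6',(90,190,200,160)),(w,'w6',(0,0,640,480))):
    im=cv2.resize(cv2.imread(f'pics/{f}.png'),None,fx=4,fy=4,interpolation=2)
    for b,col in ((box([.636,-.294,0],.2,.12,.015),(0,0,255)),(box([.636,-.294,z],.18,.1,.0),(0,200,0)),(box([.636,-.294,z],.18,.1,.055),(255,0,0))):
        cv2.polylines(im,[np.int32((proj(c,b)+.5)*4)],True,col,1)
    x,y,W,H=cr; im=im[y*4:(y+H)*4,x*4:(x+W)*4]; o.append(cv2.resize(im,(400,int(400*H/W)),interpolation=cv2.INTER_AREA))
o[1]=cv2.copyMakeBorder(o[1],0,20,0,0,0); cv2.imwrite('pics/v6.png',np.hstack(o))
E
```

```text
t 18.5 pos [ 0.6362 -0.2942  0.0977] yaw 76.89 zax [ 7.e-04 -4.e-04 -1.e+00] q6 -1.92 -> d [0.0002 0.0001 0.0027] rz -0.0002 op 0.281 F 92.3
scene cover [(array([ 0.638, -0.297,  0.035]), 0.66)]
scene dish [(array([ 0.634, -0.294, -0.   ]), 0.83)]
wrist cover [(array([ 0.635, -0.293,  0.043]), 0.55)]
wrist dish []
top cover [(array([ 0.635, -0.294,  0.038]), 0.81)]
top dish []
```

View pics/v6.png

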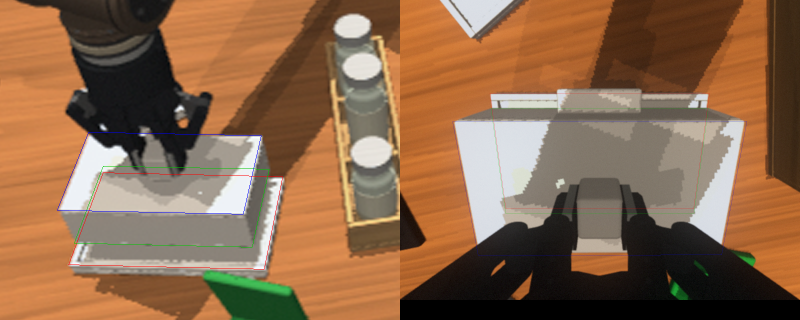

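The projected outlines match. The top-face box lies on the cover and the red box on the dish lip, and the rim is at about 0.040. Lower 4 mm more to about 2 cm above the lip, let it settle, and hand in.

To row units: 0.004 m / 0.6 = 0.0067, 0.002 m / 0.6 = 0.0033.

{"name": "move_tool", "arguments": {"segments": [0,0,0.0033,0,0,0,0,0,0,0.0067,0,0,0,0,0,0,0.0067,0,0,0,0,0,0,0.0067,0,0,0,0,0,0,0.0067,0,0,0,0,0,0,0.0067,0,0,0,0]}}

```text
time: 19.7
eef_pos: [0.636, -0.294, 0.0933]
tcp_rot: [0.114, 0.993, -0.0, 0.0]
contact_force: [0.1, -0.0, -3.1]
opening: 0.29
finger_force: 92.3
```

```bash
python3 -c "
from h import *
go([.636,-.294,.0937],76.9); print(ctrl.sign_off())"
```

```text
t 19.7 pos [ 0.636  -0.294   0.0933] yaw 76.89 zax [ 2.e-04 -1.e-04 -1.e+00] q6 -1.92 -> d [-0.      0.0001 -0.0004] rz -0.0001 op 0.29 F 92.3
the job is handed in; nothing more can be done
None
```

I showed both long sides of the cover to the phone, tab side first, carried it over the jars, and handed in at 19.7 s with it held level about 2 cm above the long dish, centred and squared up; no verdict came back.

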